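Sort turned parts beside the lathe

ROBOT

A 6-joint arm with a two-finger parallel gripper is mounted at the origin on the work surface. World frame = base frame: x ahead of the robot, y to its left, z up, the work surface at z = 0. Lengths are in m, angles in rad, forces in N, time in s.
With the tool pointing down it reaches from about 0.4 to 0.825 m from the base axis. Payload 7 kg.
Tool frame: the origin (TCP) lies where the fingers leave the gripper's body, on its centre line; the fingertips stand 73 mm ahead of it and the grasp point (between the pads) lies 54 mm ahead of it; z points along the fingers, y is the line along which they close (so a half turn about z gives the same grasp; the last joint's range is limited). The gripper opens to 85 mm and grips with 20 to 120 N. Pads are 22 mm wide; open, the fingers measure 114 mm over their backs; the gripper's body (76 mm by 85 mm) begins 54 mm behind the grasp point. The pads swing forward as they close: fully open they stand 13 mm farther back than shut.
Start: joints at [1.583, 0.359, 0.012, 0, -1.224, -0.288], TCP at [0.184, 0.649, 0.304] pointing down, gripper open.
Joint ranges: [-3.07, 3.07], [-1.43, 2.12], [-1.02, 1.25], [-3.03, 1.67], [-3.05, -0], [-3.03, 3.03]. Speed limits (rad/s): [2.39, 2.39, 3.01, 3.14, 3.14, 3.14].

INTERFACE

Orientations are given as a rotation vector (axis times angle).
In Python, from plant import ctrl, camera, job gives the robot as it stands.
- The arm moves only by the tool step_arm, never from a script. Its argument "steps" is a list of rows, each a list of 7 numbers: the opening, from -1 (shut) to 1 (fully open), then the shift along the tool's x, y, z in fractions of the full range, 1 being 400 mm, then the turn, a rotation vector about the tool's x, y, z in shares of 180 degrees (1.0 is 180 degrees). A call has 1 to 20 rows; each row is the pose to reach, as a shift and turn from the pose commanded when the call began, along the tool's axes at that moment; what a row does not reach only later rows make up. A row lasts 1/8 s, in which the tool goes at most 62.5 mm and 10.7 degrees, less where a joint would pass 70% of its speed; a pose out of reach is approached as far as the arm can. Shift and turn numbers lie between -1 and 1, and a call with a number outside is refused. A call with a gripper value outside its range is refused whole. The fingers move at their own pace and stop on an object; "force" is the grip in N (left out, the last holds). Time passes only in rows, so rows that repeat a pose let the fingers close. It gives the time, the measured TCP pose, the force, the opening and the grip force at its end, in the units of the state.
- ctrl.observe(): the state, without advancing time (a new reading comes with each control period).
- camera(name): name is "scene" or "top" or "wrist"; returns a dict with "image" (420x560x3 uint8, red, green, blue), "depth" (420x560 float32, m along the optical axis (not along the pixel's ray), 0 where there is no reading), "fx", "fy", "cx", "cy" (pixels), "origin" and "orientation" of the camera in the world. Camera axes: x right, y down, z forward; pixel columns grow to the right and rows downward; lengths in m; the calibration is good to about 2 mm. A picture is of the moment at which its call begins.
- job.finish_job(): hands the job in; it is judged then, once.
The state is a dict: "time": time; "joints": joint angles; "qvel": joint speeds; "joint_torque": joint torques, N m; "tcp_pos": TCP position; "ee_rot": TCP orientation; "ft_force": force on the tool from outside, world axes, zero at the start; "wrist_torque": the same for the moment, N m; "gripper_width": finger opening in m; "finger_force": force on a finger pad.
Only numpy, scipy, OpenCV 4.12 (cv2) and the standard library are available. Lean on these libraries where they do the work, as an engineer would, in place of code of your own. Each camera call takes 0.05 s, during which the arm holds its last target. There are 200 camera calls.

TASK

Sort the pale wooden pieces on the bench into their trays: lay both square blanks flat in the oblong plywood tray, stand both round blanks upright in the square metal tray, and stand the drawer knob on its foot in the round white dish. Every piece must rest on the floor of its tray, nothing stacked or leaning on a rim, and the finished dark egg cup must stay standing where it is.

Things in the scene. Friction and masses are not known exactly. Their poses are not given: they have to be found in the camera images.
- square_blank0: pale wood blank, a square bar 90 x 20 x 20 mm lying flat; origin at its centre (10 mm above what it lies on), x along its length
- square_blank1: the second such piece: pale wood blank, a square bar 90 x 20 x 20 mm lying flat; origin at its centre (10 mm above what it lies on), x along its length
- round_blank0: pale wood round blank, a plain cylinder 40 mm diameter, 50 mm tall, standing on end; origin at its centre (25 mm above what it stands on), z along its axis
- round_blank1: the second such piece: pale wood round blank, a plain cylinder 40 mm diameter, 50 mm tall, standing on end; origin at its centre (25 mm above what it stands on), z along its axis
- knob0: pale wood turned drawer knob, mushroom shaped, standing on its foot, 36 mm tall; origin on its axis at mid height (18 mm above what it stands on); foot 26 mm diameter, neck 20 mm; widest, 36 mm diameter, from 19 to 26 mm above its foot, domed on top; z along its axis
- flat_tray: oblong plywood tray, fixed to the bench, outside 130 (x) x 180 (y) x 16 mm high, walls 4 mm thick; origin at the centre of its underside, floor 4 mm above it; x and y along its sides
- square_tray: square bare-metal tray, fixed to the bench, outside 130 x 130 x 26 mm high, walls 4 mm thick; origin at the centre of its underside, floor 4 mm above it; x and y along its sides
- round_dish: round white plastic dish, fixed to the bench, 144 mm diameter at the rim, 132 mm at the foot, 18 mm high, wall 4 mm; origin at the centre of its underside, flat floor 5 mm above it
- egg_cup: finished egg cup in dark wood, 44 mm diameter, 50 mm tall, standing loose among the pieces, to be left there; origin at the centre of its underside, z along its axis

How it is judged:
By the outcome, as a careful person would: the job done as asked, in the order asked, and still so for the second after the job is handed in, with the robot touching nothing.
It also fails if it takes over 115 s, if anything falls off the work surface, if the arm or the gripper's body presses on something with over 40 N, if the wrist force passes 120 N, or if a joint passes its speed limit or range.

## Working session

There is one attempt and no reset: what is moved stays moved. The work goes in short steps, Python scripts to look and compute and a tool call to move; the robot and the scene stay as the last step left them, time stands still between calls to the robot, and variables do not carry over. Pictures are saved under pics/ and viewed, at most 14 in all, crops included, and the job is handed in when it is done.

Besides the shell and the picture viewer there is one more tool, called after ">>>" as name([rows], argument=value, ...), one row to a line, values as JSON. step_arm: Moves the arm, as the interface text tells. Its arguments: {"type":"object","properties":{"steps":{"type":"array"},"force":{"type":"number"}},"required":["steps"]}

```bash
ls; mkdir -p pics
cat > h.py <<'E'
import numpy as np,cv2
from scipy.spatial.transform import Rotation as R
from plant import ctrl,camera,job
def rot(o):
    o=np.array(o,float)
    if o.shape==(3,3): return o
    return R.from_rotvec(o).as_matrix() if o.size==3 else R.from_quat(o).as_matrix()
def save(c,n): cv2.imwrite('pics/'+n,c['image'][:,:,::-1])
def ray(c,u,v):
    d=np.array([(u-c['cx'])/c['fx'],(v-c['cy'])/c['fy'],1.0]); return np.array(c['origin']),rot(c['orientation'])@d
def onplane(c,u,v,z):
    o,d=ray(c,u,v); return o+d*(z-o[2])/d[2]
def cloud(c):
    v,u=np.mgrid[:420,:560]; D=c['depth']
    P=np.stack([(u-c['cx'])/c['fx']*D,(v-c['cy'])/c['fy']*D,D],-1)
    return P@rot(c['orientation']).T+np.array(c['origin'])
E
python3 - <<'E'
from h import *
np.set_printoptions(precision=4,suppress=True)
for n in ['scene','top']:
    c=camera(n); save(c,n+'0.png'); print(n,c['fx'],c['cx'],c['cy'],c['origin'],c['orientation'],(c['depth']>0).mean())
print(ctrl.observe())
E
```

```text
pics
scene 514.4242970821721 278.8861351490745 213.96308722002004 [ 1.1714 -0.2686  0.9844] [-2.1424 -1.4447  0.452 ] 0.9961819727891157
top 417.63695672375667 278.0269360702496 204.46146890840083 [ 0.4974 -0.0074  1.1474] [-2.1885  2.2158 -0.0462] 0.9959736394557823
{'time': 0.1, 'joints': array([ 1.5831,  0.3593,  0.0111, -0.0003, -1.2241, -0.2881]), 'qvel': array([-0.0005,  0.0004,  0.0013,  0.0016,  0.0013,  0.0001]), 'joint_torque': array([ -0.0009, -58.4765,  29.4107,   6.9544,  -0.0031,   0.    ]), 'tcp_pos': array([0.1837, 0.6492, 0.303 ]), 'ee_rot': array([ 3.1102, -0.4318, -0.0001]), 'ft_force': array([ 0.5041,  0.8316, -0.2717]), 'wrist_torque': array([-0.0475,  0.0359, -0.0191]), 'finger_force': 0.0, 'gripper_width': 0.08570137347558804}
```

View pics/top0.png

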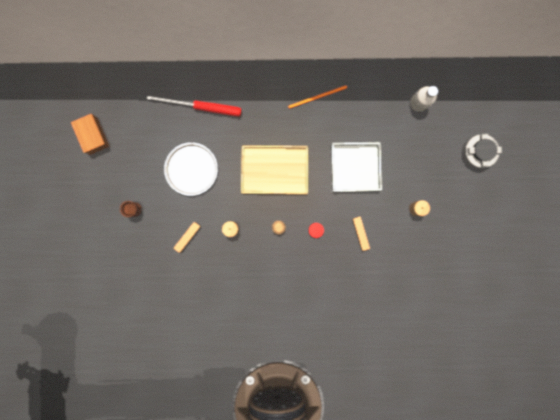

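View pics/scene0.png

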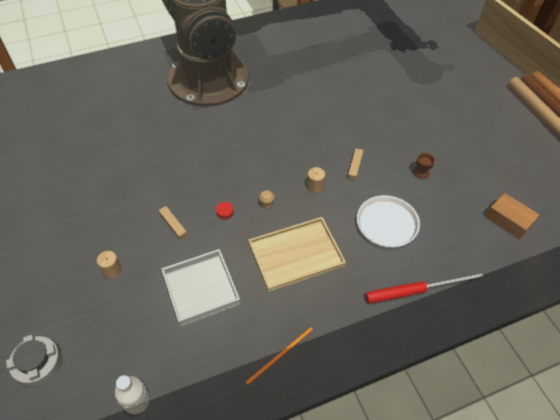

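The top view shows square blanks at (187,237) and (362,233), round blanks at (230,229) and (422,208), and the knob at (279,227). The dish is at (191,169), the plywood tray at (275,170), the metal tray at (357,167), the egg cup at (130,209), and a red lid at (317,230) that isn't part of the task. The scene view agrees with this.

```bash
cat > m.py <<'E'
from h import *
np.set_printoptions(precision=4,suppress=True)
# approximate top pixels -> rough world seeds; cluster clouds of both views around them
seeds=dict(sq0=(187,237),sq1=(362,233),r0=(230,229),r1=(422,208),knob=(279,227),lid=(317,230),egg=(130,209),flat=(275,170),metal=(357,167),dish=(191,169))
rad=dict(flat=.12,metal=.105,dish=.085,sq0=.06,sq1=.06)
ct=camera('top'); cl={'top':(ct,cloud(ct))}; cs=camera('scene'); cl['scene']=(cs,cloud(cs))
for n,(u,v) in seeds.items():
    s=onplane(ct,u,v,.02)
    for k,(c,P) in cl.items():
        near=np.hypot(P[...,0]-s[0],P[...,1]-s[1])<rad.get(n,.035)
        tab=np.median(P[...,2][(np.hypot(P[...,0]-s[0],P[...,1]-s[1])<.2)])
        m=near&(P[...,2]>.006)
        Q=P[m]; zt=np.percentile(Q[:,2],97)
        T=Q[Q[:,2]>zt-.006]
        if k=='top' and n in('flat','metal','dish'): T=Q
        (cx,cy),(w,h),a=cv2.minAreaRect((T[:,:2]*1000).astype(np.float32))
        if w<h: a+=90
        print(n,k,'top z %.4f tab %.4f'%(zt,tab),'mean',T[:,:2].mean(0),'rect',round(cx,1),round(cy,1),round(w,1),round(h,1),'long ax deg',round(a,1),len(T))
E
python3 m.py
```

```text
sq0 top top z 0.0239 tab -0.0000 mean [0.4594 0.2354] rect 458.3 236.5 19.6 89.3 long ax deg 142.0 190
sq0 scene top z 0.0242 tab 0.0016 mean [0.4593 0.2371] rect 457.3 238.4 20.0 94.1 long ax deg 141.7 209
sq1 top top z 0.0243 tab 0.0006 mean [ 0.4633 -0.2336] rect 461.8 -234.1 89.4 20.5 long ax deg 15.5 210
sq1 scene top z 0.0245 tab 0.0013 mean [ 0.4634 -0.2322] rect 461.7 -232.7 92.8 20.3 long ax deg 15.3 258
r0 top top z 0.0534 tab 0.0005 mean [0.4793 0.1173] rect 478.5 116.8 37.2 36.8 long ax deg 89.8 157
r0 scene top z 0.0541 tab 0.0018 mean [0.4792 0.118 ] rect 479.2 118.5 38.2 38.7 long ax deg 152.9 168
r1 top top z 0.0539 tab 0.0008 mean [ 0.5282 -0.3884] rect 527.4 -388.3 36.9 38.5 long ax deg 90.2 162
r1 scene top z 0.0531 tab 0.0010 mean [ 0.5278 -0.3871] rect 527.7 -386.6 38.7 38.6 long ax deg 73.0 251
knob top top z 1.1474 tab 0.0007 mean [ 0.4974 -0.0074] rect 497.4 -7.4 0.0 0.0 long ax deg 0.0 990
knob scene top z 0.0385 tab 0.0017 mean [ 0.4823 -0.0104] rect 482.3 -9.3 27.2 26.0 long ax deg 84.6 84
lid top top z 0.0222 tab 0.0008 mean [ 0.4725 -0.1122] rect 472.3 -1
[... 287 characters left out ...]
351 0.3855] rect 535.1 384.8 42.4 44.9 long ax deg 176.6 98
flat top top z 0.0186 tab 0.0013 mean [ 0.6385 -0.0009] rect 638.4 -3.1 216.5 206.4 long ax deg 52.5 916
flat scene top z 0.0186 tab 0.0017 mean [ 0.6413 -0.0016] rect 637.9 -0.6 181.0 133.4 long ax deg 88.5 558
metal top top z 0.0288 tab 0.0012 mean [ 0.645  -0.2256] rect 638.6 -221.4 160.4 180.0 long ax deg 162.2 897
metal scene top z 0.0286 tab 0.0014 mean [ 0.6448 -0.223 ] rect 641.5 -222.2 133.7 129.8 long ax deg 0.4 497
dish top top z 0.0204 tab 0.0007 mean [0.6452 0.2294] rect 643.4 225.2 142.2 140.0 long ax deg 44.3 936
dish scene top z 0.0206 tab 0.0017 mean [0.636  0.2326] rect 641.5 226.9 141.8 143.3 long ax deg 128.1 372
```

```bash
cat > p.py <<'E'
import sys
from h import *
def plan(x,y,z,yaw):
    s=ctrl.observe(); M=rot(s['ee_rot']); d=M.T@(np.array([x,y,z])-s['tcp_pos'])
    c,n=np.cos(np.radians(yaw)),np.sin(np.radians(yaw))
    T=np.array([[c,n,0],[n,-c,0],[0,0,-1.]])
    r=R.from_matrix(M.T@T).as_rotvec(degrees=True)
    print('t %.2f'%s['time'],'pos',np.round(s['tcp_pos'],4),'yaw %.1f'%np.degrees(np.arctan2(M[1,0],M[0,0])),'F',np.round(s['ft_force'],1),'w %.4f f %.1f'%(s['gripper_width'],s['finger_force']))
    print(' shift',np.round(d,4),'turn',np.round(r,1))
if __name__=='__main__':
    a=list(map(float,sys.argv[1:]))
    for i in range(0,len(a),4): plan(*a[i:i+4])
E
python3 p.py .458 .237 .2 -38
```

```text
t 0.20 pos [0.1838 0.6493 0.3033] yaw -15.8 F [ 0.7  0.3 -0.4] w 0.0854 f 0.0
 shift [0.3761 0.3219 0.1037] turn [ 0.1 -0.  22.2]
```

Careful with the scale: shifts go in shares of 400 mm and turns go in shares of 180 degrees. That gives: 0.376 m is 0.94, 0.322 m is 0.805, 22.2 degrees is 0.1233.

>>> step_arm([
  [-0.1,0.94,0.805,0.26,0,0,0.1233],
  [-0.1,0.94,0.805,0.26,0,0,0.1233],
  [-0.1,0.94,0.805,0.26,0,0,0.1233],
  [-0.1,0.94,0.805,0.26,0,0,0.1233],
  [-0.1,0.94,0.805,0.26,0,0,0.1233],
  [-0.1,0.94,0.805,0.26,0,0,0.1233],
  [-0.1,0.94,0.805,0.26,0,0,0.1233],
  [-0.1,0.94,0.805,0.26,0,0,0.1233],
  [-0.1,0.94,0.805,0.26,0,0,0.1233],
  [-0.1,0.94,0.805,0.26,0,0,0.1233],
  [-0.1,0.94,0.805,0.26,0,0,0.1233],
], force=40)

```text
time: 1.58
tcp_pos: [0.4577, 0.2383, 0.2002]
ee_rot: [-2.97, 1.021, -0.0]
ft_force: [0.1, 0.3, -0.6]
gripper_width: 0.0385
finger_force: 0.0
```

```bash
python3 - <<'E'
from h import *
c=camera('wrist'); save(c,'w1.png')
np.set_printoptions(precision=4,suppress=True)
print(c['fx'],c['origin'],rot(c['orientation']))
E
python3 p.py .458 .237 .08 -38
```

```text
292.5905278202896 [0.5178 0.1919 0.2703] [[-0.615  -0.7534 -0.2327]
 [-0.7885  0.5873  0.1825]
 [-0.0008  0.2957 -0.9553]]
t 1.62 pos [0.4576 0.2384 0.2003] yaw -37.9 F [-0.2  0.8  0.8] w 0.0384 f 0.0
 shift [0.0012 0.001  0.1203] turn [-0.  -0.   0.1]
```

View pics/w1.png

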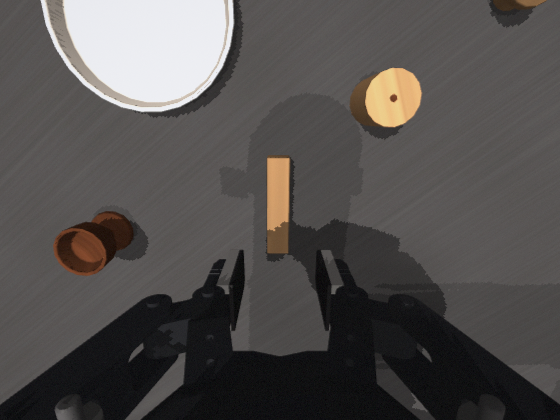

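The wrist view shows the bar top centred at (279,205) and aligned with the fingers at columns 238 and 322. I'll triangulate it against the top view.

```bash
cat > tri.py <<'E'
from h import *
def blob(c,u,v,win=60,sat=90,val=110):
    hsv=cv2.cvtColor(c['image'],cv2.COLOR_RGB2HSV); m=((hsv[...,0]<30)&(hsv[...,0]>8)&(hsv[...,1]>sat)&(hsv[...,2]>val)).astype(np.uint8)
    n,l,s,ce=cv2.connectedComponentsWithStats(m)
    i=1+min(range(n-1),key=lambda i:np.hypot(*(ce[i+1]-[u,v]))+1e3*(s[i+1,4]<30))
    k=np.argwhere(l==i)[:,::-1].astype(np.float32); return cv2.minAreaRect(k),ce[i]
def tri(c1,p1,c2,p2):
    a,d=ray(c1,*p1); b,e=ray(c2,*p2)
    t=np.linalg.lstsq(np.stack([d,-e],1),b-a,rcond=None)[0]; P,Q=a+t[0]*d,b+t[1]*e
    return (P+Q)/2,np.linalg.norm(P-Q)
E
python3 - <<'E'
from tri import *
np.set_printoptions(precision=4,suppress=True)
w=camera('wrist');t=camera('top')
for n,a,b in [('sq0',(279,205),(187,237)),('r0',(393,98),(230,229))]:
    rw,rt=blob(w,*a,val=140),blob(t,*b,val=140)
    print(n,rw,rt); print(tri(w,rw[0][0],t,rt[0][0]))
    print(onplane(w,*rw[0][0],.02 if n=='sq0' else .05),onplane(t,*rt[0][0],.02 if n=='sq0' else .05))
E
```

```text
sq0 (((278.0, 193.5), (73.0, 22.0), 90.0), array([277.2116, 191.3731])) (((190.24163818359375, 232.1858673095703), (8.414009094238281, 22.437355041503906), 37.5685920715332), array([190.3722, 231.8111]))
(array([0.4701, 0.2293, 0.0236]), np.float64(0.005369200894255065))
[0.4686 0.2325 0.02  ] [0.4707 0.2274 0.02  ]
r0 (((393.1000061035156, 96.80001068115234), (53.66563034057617, 60.37383270263672), 26.56505012512207), array([392.9911,  96.7652])) (((232.8113250732422, 229.66036987304688), (10.164681434631348, 15.659103393554688), 15.945395469665527), array([234.0167, 229.9   ]))
(array([0.476 , 0.1123, 0.0252]), np.float64(0.0005117270746918448))
[0.48   0.1204 0.05  ] [0.4767 0.1095 0.05  ]
```

Run:
```python
from tri import *
np.set_printoptions(precision=4,suppress=True)
w=camera('wrist');t=camera('top')
for val in (60,90):
    rw,rt=blob(w,279,205,val=val),blob(t,187,237,val=val)
    print(rw,rt,tri(w,rw[0][0],t,rt[0][0]),onplane(w,*rw[0][0],.02),onplane(t,*rt[0][0],.02))
P=cloud(w); print(np.median(P[180:230,272:286,2]),np.median(P[150:250,320:350,2]))
```

```text
(((277.9999694824219, 203.99996948242188), (21.999996185302734, 97.99998474121094), 0.0), array([277.7048, 202.7989])) (((190.00001525878906, 232.49998474121094), (8.682872772216797, 23.242036819458008), 37.87498474121094), array([190.1094, 232.1823])) (array([0.4701, 0.226 , 0.0567]), np.float64(0.011039613521058771)) [0.4609 0.2384 0.02  ] [0.4699 0.2281 0.02  ]
(((277.9999694824219, 203.49996948242188), (21.999996185302734, 96.99998474121094), 0.0), array([277.5273, 202.9678])) (((190.00001525878906, 232.49998474121094), (8.682872772216797, 23.242036819458008), 37.87498474121094), array([190.1623, 232.1466])) (array([0.4701, 0.2262, 0.055 ]), np.float64(0.01076628333588775)) [0.4613 0.2381 0.02  ] [0.4699 0.2281 0.02  ]
0.020144712037804435 0.0001587415199139075
```

In the tool's units: 0.122 m is 0.305, 0.115 m is 0.2875.

>>> step_arm([
  [-0.1,0.005,0.005,0.125,0,0,0],
  [-0.1,0.005,0.005,0.25,0,0,0],
  [-0.1,0.005,0.005,0.2875,0,0,0],
  [-0.1,0.005,0.005,0.305,0,0,0],
  [-0.1,0.005,0.005,0.305,0,0,0],
  [-0.7,0.005,0.005,0.305,0,0,0],
  [-0.7,0.005,0.005,0.305,0,0,0],
  [-0.7,0.005,0.005,0.305,0,0,0],
  [-0.7,0.005,0.005,0.305,0,0,0],
], force=40)

```text
time: 2.95
tcp_pos: [0.459, 0.2352, 0.0795]
ee_rot: [-2.968, 1.021, -0.002]
ft_force: [-1.4, 1.8, 7.4]
gripper_width: 0.0192
finger_force: 39.9
```

```bash
python3 p.py .4605 .238 .2 -38 .638 .041 .2 0
python3 - <<'E'
from h import *
c=camera('wrist'); save(c,'w2.png')
E
```

```text
t 2.95 pos [0.459  0.2352 0.0795] yaw -38.0 F [-1.4  1.8  7.4] w 0.0192 f 39.9
 shift [-0.0005 -0.0035 -0.1205] turn [-0.2 -0.   0. ]
t 2.95 pos [0.459  0.2352 0.0795] yaw -38.0 F [-1.4  1.8  7.4] w 0.0192 f 39.9
 shift [ 0.2607  0.0426 -0.1206] turn [ -0.2  -0.1 -38. ]
```

View pics/w2.png

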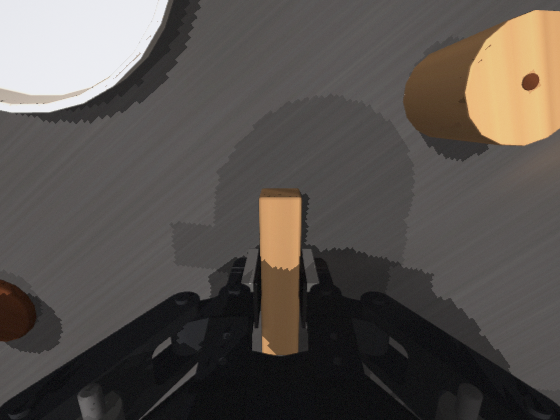

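The bar is held: width 19.2 mm, grip 40 N, and it is centred at (280,270). The fingertips just touch the bench with the TCP at z = 0.0795, so at this width they sit about 79 mm ahead of it.

In the tool's units: 0.261 m is 0.6525, -0.12 m is -0.3, -38 degrees is -0.2111.

>>> step_arm([
  [-0.7,0,0,-0.15,0,0,0],
  [-0.7,0,0,-0.3,0,0,0],
  [-0.7,0.6525,0.1075,-0.3,0,0,-0.2111],
  [-0.7,0.6525,0.1075,-0.3,0,0,-0.2111],
  [-0.7,0.6525,0.1075,-0.3,0,0,-0.2111],
  [-0.7,0.6525,0.1075,-0.3,0,0,-0.2111],
  [-0.7,0.6525,0.1075,-0.3,0,0,-0.2111],
  [-0.7,0.6525,0.1075,-0.3,0,0,-0.2111],
  [-0.7,0.6525,0.1075,-0.3,0,0,-0.2111],
])

```text
time: 4.12
tcp_pos: [0.6371, 0.0398, 0.1981]
ee_rot: [-3.141, 0.001, 0.0]
ft_force: [-0.9, -0.5, -0.6]
gripper_width: 0.0188
finger_force: 39.4
```

```bash
python3 p.py .638 .041 .0845 0
python3 - <<'E'
from h import *
np.set_printoptions(precision=4,suppress=True)
w=camera('wrist'); save(w,'w3.png')
c=[(k,cloud(w if k=='wrist' else camera(k))) for k in('wrist','top','scene')]
for n,x,y in [('flat',.638,-.05),('metal',.64,-.222),('dish',.642,.226),('table',.55,-.1),('table',.55,.15)]:
    for k,P in c:
        m=np.hypot(P[...,0]-x,P[...,1]-y)<.025
        if m.sum()>20: print(n,k,np.median(P[m][:,2]).round(4),m.sum())
E
```

```text
t 4.12 pos [0.6371 0.0398 0.1981] yaw -0.0 F [-0.9 -0.5 -0.6] w 0.0188 f 39.4
 shift [ 0.001  -0.0012  0.1136] turn [-0.  0. -0.]
flat wrist 0.0041 2148
flat top 0.0044 261
flat scene 0.0049 354
metal wrist 0.0039 1056
metal top 0.0046 256
metal scene 0.0047 390
dish wrist 0.0052 2195
dish scene 0.0061 313
table wrist 0.0001 1511
table top 0.0003 261
table scene 0.0007 305
table wrist 0.0002 1353
table top 0.5346 1280
table scene 0.0019 314
```

View pics/w3.png

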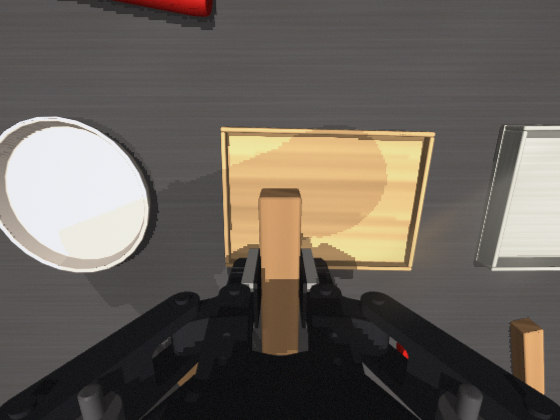

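The bar is held level over the tray, whose inner floor spans about (230,135) to (425,262). The measured floors are 4 mm for the plywood and metal trays and 5 mm for the dish. I'll lower and release.

In the tool's units: 0.1135 m is 0.2838, 0.112 m is 0.28.

>>> step_arm([
  [-0.7,0.0025,-0.0025,0.125,0,0,0],
  [-0.7,0.0025,-0.0025,0.225,0,0,0],
  [-0.7,0.0025,-0.0025,0.2625,0,0,0],
  [-0.7,0.0025,-0.0025,0.28,0,0,0],
  [-0.7,0.0025,-0.0025,0.2838,0,0,0],
  [-0.7,0.0025,-0.0025,0.2838,0,0,0],
  [-0.1,0.0025,-0.0025,0.2838,0,0,0],
  [-0.1,0.0025,-0.0025,0.2838,0,0,0],
  [-0.1,0.0025,-0.0025,0.2838,0,0,0],
  [-0.1,0.0025,-0.0025,0.15,0,0,0],
  [-0.1,0.0025,-0.0025,0,0,0,0],
  [-0.1,0.0025,-0.0025,0,0,0,0],
])

```text
time: 5.78
tcp_pos: [0.6411, 0.0414, 0.2039]
ee_rot: [-3.139, -0.001, -0.015]
ft_force: [-0.3, 0.2, -0.9]
gripper_width: 0.0383
finger_force: 0.0
```

```bash
python3 p.py .462 -.2335 .2 15.5
python3 - <<'E'
from h import *
w=camera('wrist'); save(w,'w4.png'); P=cloud(w)
m=(np.abs(P[...,0]-.638)<.055)&(np.abs(P[...,1])<.08)&(P[...,2]>.016)&(P[...,2]<.04)
Q=P[m]; print(np.median(Q[:,2]),cv2.minAreaRect((Q[:,:2]*1000).astype(np.float32)))
E
```

```text
t 5.78 pos [0.6411 0.0414 0.2039] yaw 0.0 F [-0.3  0.2 -0.9] w 0.0383 f 0.0
 shift [-0.1793  0.2748  0.0016] turn [ -0.1  -0.6 -15.5]
0.024054392525858836 ((636.19873046875, 41.47734832763672), (20.008281707763672, 89.60092163085938), 89.86700439453125)
```

In the tool's units: 0.275 m is 0.6875, -0.179 m is -0.4475, -15.5 degrees is -0.0861.

>>> step_arm([
  [-0.1,-0.4475,0.6875,0.005,0,0,-0.0861],
  [-0.1,-0.4475,0.6875,0.005,0,0,-0.0861],
  [-0.1,-0.4475,0.6875,0.005,0,0,-0.0861],
  [-0.1,-0.4475,0.6875,0.005,0,0,-0.0861],
  [-0.1,-0.4475,0.6875,0.005,0,0,-0.0861],
  [-0.1,-0.4475,0.6875,0.005,0,0,-0.0861],
  [-0.1,-0.4475,0.6875,0.005,0,0,-0.0861],
  [-0.1,-0.4475,0.6875,0.005,0,0,-0.0861],
])

```text
time: 6.82
tcp_pos: [0.46, -0.2336, 0.1956]
ee_rot: [-3.113, -0.424, 0.0]
ft_force: [0.7, -0.1, 0.4]
gripper_width: 0.0383
finger_force: 0.0
```

```bash
cat > wm.py <<'E'
import sys
from h import *
x,y,r,z0,z1=map(float,sys.argv[1:6])
w=camera('wrist'); P=cloud(w)
if len(sys.argv)>6: save(w,sys.argv[6])
Q=P[(np.hypot(P[...,0]-x,P[...,1]-y)<r)&(P[...,2]>z0)&(P[...,2]<z1)]
print('z',np.median(Q[:,2]).round(4),'mean',Q.mean(0).round(4),cv2.minAreaRect((Q[:,:2]*1000).astype(np.float32)))
E
python3 wm.py .462 -.2335 .06 .015 .03; python3 p.py .462 -.2335 .08 15.5
```

```text
z 0.0201 mean [ 0.4646 -0.2299  0.02  ] ((462.4981384277344, -230.153564453125), (89.17462921142578, 19.814659118652344), 15.986396789550781)
t 6.88 pos [ 0.4601 -0.2334  0.1956] yaw 15.6 F [ 0.5 -0.1 -0.3] w 0.0381 f 0.0
 shift [0.0018 0.0006 0.1156] turn [-0.   0.   0.1]
```

In the tool's units: 0.115 m is 0.2875, -0.0025 m is -0.0063.

>>> step_arm([
  [-0.1,0.0075,-0.0063,0.125,0,0,0],
  [-0.1,0.0075,-0.0063,0.225,0,0,0],
  [-0.1,0.0075,-0.0063,0.27,0,0,0],
  [-0.1,0.0075,-0.0063,0.2875,0,0,0],
  [-0.1,0.0075,-0.0063,0.2875,0,0,0],
  [-0.7,0.0075,-0.0063,0.2875,0,0,0],
  [-0.7,0.0075,-0.0063,0.2875,0,0,0],
  [-0.7,0.0075,-0.0063,0.2875,0,0,0],
  [-0.7,0.0075,-0.0063,0.2875,0,0,0],
], force=40)

```text
time: 8.0
tcp_pos: [0.4624, -0.2309, 0.082]
ee_rot: [3.112, 0.424, 0.003]
ft_force: [-0.9, 2.7, 6.8]
gripper_width: 0.0186
finger_force: 40.2
```

```bash
python3 p.py .638 -.043 .2 0
```

```text
t 8.00 pos [ 0.4624 -0.2309  0.082 ] yaw 15.5 F [-0.9  2.7  6.8] w 0.0186 f 40.2
 shift [ 0.2197 -0.134  -0.1177] turn [ 0.  -0.1 15.5]
```

In the tool's units: 0.22 m is 0.55, -0.134 m is -0.335, 15.5 degrees is 0.0861.

>>> step_arm([
  [-0.7,0,0,-0.15,0,0,0],
  [-0.7,0,0,-0.295,0,0,0],
  [-0.7,0.55,-0.335,-0.295,0,0,0.0861],
  [-0.7,0.55,-0.335,-0.295,0,0,0.0861],
  [-0.7,0.55,-0.335,-0.295,0,0,0.0861],
  [-0.7,0.55,-0.335,-0.295,0,0,0.0861],
  [-0.7,0.55,-0.335,-0.295,0,0,0.0861],
  [-0.7,0.55,-0.335,-0.295,0,0,0.0861],
  [-0.7,0.55,-0.335,-0.295,0,0,0.0861],
])

```text
time: 9.12
tcp_pos: [0.6369, -0.0439, 0.1989]
ee_rot: [-3.142, 0.002, 0.001]
ft_force: [1.3, -0.8, 0.1]
gripper_width: 0.019
finger_force: 39.5
```

```bash
python3 p.py .638 -.043 .0865 0
```

```text
t 9.12 pos [ 0.6369 -0.0439  0.1989] yaw -0.1 F [ 1.3 -0.8  0.1] w 0.0190 f 39.5
 shift [ 0.0011 -0.0009  0.1124] turn [-0.   0.  -0.1]
```

In the tool's units: 0.112 m is 0.28, -0.001 m is -0.0025.

>>> step_arm([
  [-0.7,0.0025,-0.0025,0.125,0,0,0],
  [-0.7,0.0025,-0.0025,0.225,0,0,0],
  [-0.7,0.0025,-0.0025,0.26,0,0,0],
  [-0.7,0.0025,-0.0025,0.275,0,0,0],
  [-0.7,0.0025,-0.0025,0.28,0,0,0],
  [-0.7,0.0025,-0.0025,0.28,0,0,0],
  [-0.1,0.0025,-0.0025,0.28,0,0,0],
  [-0.1,0.0025,-0.0025,0.28,0,0,0],
  [-0.1,0.0025,-0.0025,0.28,0,0,0],
  [-0.1,0.0025,-0.0025,0.15,0,0,0],
  [-0.1,0.0025,-0.0025,0,0,0,0],
  [-0.1,0.0025,-0.0025,0,0,0,0],
])

```text
time: 10.62
tcp_pos: [0.6416, -0.0417, 0.2048]
ee_rot: [-3.14, -0.001, -0.015]
ft_force: [0.1, -0.6, -0.9]
gripper_width: 0.0383
finger_force: 0.0
```

```bash
python3 wm.py .638 -.043 .06 .016 .04 w5.png;  python3 wm.py .638 .041 .06 .018 .04; python3 p.py .479 .1175 .24 -76
```

```text
z 0.024 mean [ 0.6421 -0.0446  0.0235] ((639.2711791992188, -60.10523986816406), (56.92831802368164, 89.58162689208984), 89.49756622314453)
z 0.0241 mean [0.6389 0.0404 0.0238] ((636.189208984375, 41.299949645996094), (20.409992218017578, 89.44833374023438), 89.81539916992188)
t 10.72 pos [ 0.639  -0.0419  0.1998] yaw -0.0 F [-0.1 -0.4 -0.8] w 0.0386 f 0.0
 shift [-0.1599 -0.1594 -0.0404] turn [-0.1 -0.1 76. ]
```

View pics/w5.png

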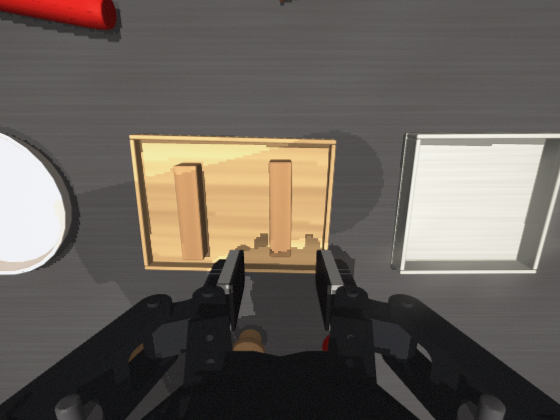

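The view shows both bars lying flat on the plywood tray floor, at (190,212) and (280,208), with their tops at z = 0.024. Next is the first round blank.

In the tool's units: -0.16 m is -0.4, -0.04 m is -0.1, 90 degrees is 0.5.

>>> step_arm([
  [0.4,-0.4,-0.4,-0.1,0,0,0.5],
  [0.4,-0.4,-0.4,-0.1,0,0,0.5],
  [0.4,-0.4,-0.4,-0.1,0,0,0.5],
  [0.4,-0.4,-0.4,-0.1,0,0,0.5],
  [0.4,-0.4,-0.4,-0.1,0,0,0.5],
  [0.4,-0.4,-0.4,-0.1,0,0,0.5],
  [0.4,-0.4,-0.4,-0.1,0,0,0.5],
  [0.4,-0.4,-0.4,-0.1,0,0,0.5],
  [0.4,-0.4,-0.4,-0.1,0,0,0.5],
  [0.4,-0.4,-0.4,-0.1,0,0,0.5],
  [0.4,-0.4,-0.4,-0.1,0,0,0.5],
])

```text
time: 12.1
tcp_pos: [0.4786, 0.1178, 0.2382]
ee_rot: [2.223, -2.218, -0.001]
ft_force: [0.9, -0.1, 0.1]
gripper_width: 0.0599
finger_force: 0.0
```

```bash
python3 wm.py .479 .1175 .04 .044 .06 w6.png; python3 p.py .479 .1175 .097 -90
```

```text
z 0.0501 mean [0.4797 0.1195 0.05  ] ((479.8766174316406, 120.41283416748047), (39.265281677246094, 38.848148345947266), 70.57266235351562)
t 12.15 pos [0.4787 0.1179 0.2384] yaw -89.9 F [-0.1  0.2 -0.2] w 0.0594 f 0.0
 shift [ 0.0003 -0.0004  0.1414] turn [ 0.1 -0.   0.1]
```

View pics/w6.png

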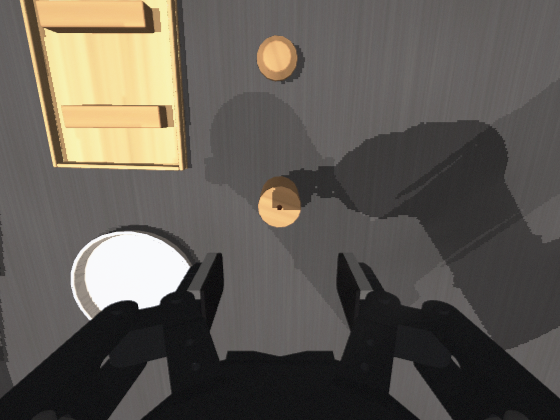

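The blank's top is at (280,205), which is (0.480, 0.120) with its top at z = 0.050. That is centred between the fingers.

In the tool's units: 0.15 m is 0.375, -0.002 m is -0.005.

>>> step_arm([
  [0.4,-0.005,-0.0025,0.15,0,0,0],
  [0.4,-0.005,-0.0025,0.275,0,0,0],
  [0.4,-0.005,-0.0025,0.35,0,0,0],
  [0.4,-0.005,-0.0025,0.375,0,0,0],
  [0.4,-0.005,-0.0025,0.375,0,0,0],
  [-0.3,-0.005,-0.0025,0.375,0,0,0],
  [-0.3,-0.005,-0.0025,0.375,0,0,0],
  [-0.3,-0.005,-0.0025,0.375,0,0,0],
  [-0.3,-0.005,-0.0025,0.375,0,0,0],
  [-0.3,-0.005,-0.0025,0.375,0,0,0],
], force=40)

```text
time: 13.4
tcp_pos: [0.4807, 0.1205, 0.0904]
ee_rot: [-2.22, 2.219, -0.001]
ft_force: [-1.0, 0.5, 7.0]
gripper_width: 0.0391
finger_force: 40.5
```

```bash
python3 p.py .641 -.188 .2 -90
```

```text
t 13.40 pos [0.4807 0.1205 0.0904] yaw -90.0 F [-1.   0.5  7. ] w 0.0391 f 40.5
 shift [ 0.3084 -0.1605 -0.1097] turn [-0.1  0.1  0. ]
```

>>> step_arm([
  [-0.3,0,0,-0.15,0,0,0],
  [-0.3,0,0,-0.275,0,0,0],
  [-0.3,0.775,-0.4,-0.275,0,0,0],
  [-0.3,0.775,-0.4,-0.275,0,0,0],
  [-0.3,0.775,-0.4,-0.275,0,0,0],
  [-0.3,0.775,-0.4,-0.275,0,0,0],
  [-0.3,0.775,-0.4,-0.275,0,0,0],
  [-0.3,0.775,-0.4,-0.275,0,0,0],
  [-0.3,0.775,-0.4,-0.275,0,0,0],
  [-0.3,0.775,-0.4,-0.275,0,0,0],
  [-0.3,0.775,-0.4,-0.275,0,0,0],
])

```text
time: 14.78
tcp_pos: [0.6396, -0.189, 0.1994]
ee_rot: [-2.222, 2.22, -0.0]
ft_force: [-0.1, 0.1, -0.7]
gripper_width: 0.0389
finger_force: 40.7
```

```bash
python3 - <<'E'
from h import *
save(camera('wrist'),'w7.png')
E
python3 p.py .641 -.19 .095 -90
```

```text
t 14.82 pos [ 0.6397 -0.189   0.1994] yaw -89.9 F [ 0.5  0.4 -0.6] w 0.0389 f 40.7
 shift [ 0.0011 -0.0013  0.1044] turn [-0.   0.   0.1]
```

View pics/w7.png

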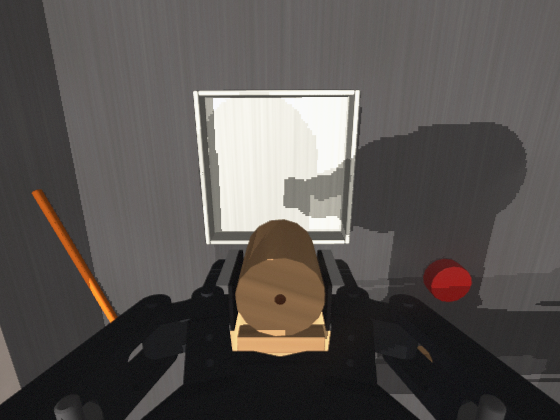

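The upright blank is held at (280,280), with the metal tray rim spanning (195,92) to (358,242). By ray-casting, the near rim is at y ≈ -0.16, so the drop point lies inside the tray.

In the tool's units: 0.1045 m is 0.2613, 0.103 m is 0.2575.

>>> step_arm([
  [-0.3,0.0025,-0.0025,0.125,0,0,0],
  [-0.3,0.0025,-0.0025,0.2125,0,0,0],
  [-0.3,0.0025,-0.0025,0.245,0,0,0],
  [-0.3,0.0025,-0.0025,0.2575,0,0,0],
  [-0.3,0.0025,-0.0025,0.2613,0,0,0],
  [-0.3,0.0025,-0.0025,0.2613,0,0,0],
  [0.3,0.0025,-0.0025,0.2613,0,0,0],
  [0.3,0.0025,-0.0025,0.2613,0,0,0],
  [0.3,0.0025,-0.0025,0.2613,0,0,0],
  [0.3,0.0025,-0.0025,0.15,0,0,0],
  [0.3,0.0025,-0.0025,0,0,0,0],
  [0.3,0.0025,-0.0025,-0.1,0,0,0],
  [0.3,0.0025,-0.0025,-0.1,0,0,0],
])

```text
time: 16.45
tcp_pos: [0.6425, -0.1913, 0.2436]
ee_rot: [-2.218, 2.218, -0.009]
ft_force: [-0.9, -0.3, -0.1]
gripper_width: 0.0554
finger_force: 0.0
```

```bash
python3 wm.py .641 -.19 .05 .045 .07; python3 p.py .528 -.3875 .24 -90
```

```text
z 0.0541 mean [ 0.6422 -0.1923  0.0538] ((642.391357421875, -191.4552764892578), (38.954261779785156, 39.14752197265625), 0.9358853697776794)
t 16.50 pos [ 0.6414 -0.191   0.2409] yaw -90.0 F [-0.3  0.5 -0.2] w 0.0555 f 0.0
 shift [0.1965 0.1134 0.0005] turn [-0.2  0.  -0. ]
```

>>> step_arm([
  [0.4,0.4913,0.2838,0,0,0,0],
  [0.4,0.4913,0.2838,0,0,0,0],
  [0.4,0.4913,0.2838,0,0,0,0],
  [0.4,0.4913,0.2838,0,0,0,0],
  [0.4,0.4913,0.2838,0,0,0,0],
  [0.4,0.4913,0.2838,0,0,0,0],
  [0.4,0.4913,0.2838,0,0,0,0],
])

```text
time: 17.38
tcp_pos: [0.5278, -0.3866, 0.2383]
ee_rot: [2.222, -2.22, -0.001]
ft_force: [-0.0, -0.1, 0.5]
gripper_width: 0.0599
finger_force: 0.0
```

```bash
python3 wm.py .528 -.3875 .05 .045 .07; python3 p.py .528 -.3875 .09 -90
```

```text
z 0.0501 mean [ 0.5281 -0.3868  0.0501] ((528.041259765625, -386.2054748535156), (38.97669982910156, 39.04827117919922), 6.246909141540527)
t 17.43 pos [ 0.5279 -0.3866  0.2385] yaw -89.9 F [ 1.2 -0.4 -0.4] w 0.0598 f 0.0
 shift [ 0.001  -0.0002  0.1485] turn [0.  0.  0.1]
```

>>> step_arm([
  [0.4,0,0,0.15,0,0,0],
  [0.4,0,0,0.275,0,0,0],
  [0.4,0,0,0.35,0,0,0],
  [0.4,0,0,0.375,0,0,0],
  [0.4,0,0,0.375,0,0,0],
  [-0.3,0,0,0.375,0,0,0],
  [-0.3,0,0,0.375,0,0,0],
  [-0.3,0,0,0.375,0,0,0],
  [-0.3,0,0,0.375,0,0,0],
  [-0.3,0,0,0.375,0,0,0],
], force=40)

```text
time: 18.68
tcp_pos: [0.5284, -0.3878, 0.0908]
ee_rot: [-2.221, 2.22, -0.005]
ft_force: [0.1, 2.1, 7.1]
gripper_width: 0.0389
finger_force: 40.5
```

```bash
python3 p.py .642 -.254 .2 -90
```

```text
t 18.68 pos [ 0.5284 -0.3878  0.0908] yaw -90.0 F [0.1 2.1 7.1] w 0.0389 f 40.5
 shift [-0.1337 -0.114  -0.109 ] turn [-0.2 -0.1  0. ]
```

In the tool's units: -0.134 m is -0.335, -0.114 m is -0.285.

>>> step_arm([
  [-0.3,0,0,-0.15,0,0,0],
  [-0.3,0,0,-0.275,0,0,0],
  [-0.3,-0.335,-0.285,-0.275,0,0,0],
  [-0.3,-0.335,-0.285,-0.275,0,0,0],
  [-0.3,-0.335,-0.285,-0.275,0,0,0],
  [-0.3,-0.335,-0.285,-0.275,0,0,0],
  [-0.3,-0.335,-0.285,-0.275,0,0,0],
  [-0.3,-0.335,-0.285,-0.275,0,0,0],
  [-0.3,-0.335,-0.285,-0.275,0,0,0],
])

```text
time: 19.8
tcp_pos: [0.6407, -0.2545, 0.1991]
ee_rot: [-2.22, 2.223, -0.0]
ft_force: [-0.1, 0.3, -0.9]
gripper_width: 0.039
finger_force: 40.6
```

```bash
python3 p.py .642 -.254 .0953 -90
```

```text
t 19.80 pos [ 0.6407 -0.2545  0.1991] yaw -90.1 F [-0.1  0.3 -0.9] w 0.0390 f 40.6
 shift [-0.0005 -0.0013  0.1038] turn [-0.  -0.  -0.1]
```

In the tool's units: 0.104 m is 0.26, 0.103 m is 0.2575.

>>> step_arm([
  [-0.3,0,-0.0025,0.125,0,0,0],
  [-0.3,0,-0.0025,0.2125,0,0,0],
  [-0.3,0,-0.0025,0.245,0,0,0],
  [-0.3,0,-0.0025,0.2575,0,0,0],
  [-0.3,0,-0.0025,0.26,0,0,0],
  [-0.3,0,-0.0025,0.26,0,0,0],
  [0.3,0,-0.0025,0.26,0,0,0],
  [0.3,0,-0.0025,0.26,0,0,0],
  [0.3,0,-0.0025,0.26,0,0,0],
  [0.3,0,-0.0025,0.15,0,0,0],
  [0.3,0,-0.0025,0,0,0,0],
  [0.3,0,-0.0025,-0.1,0,0,0],
  [0.3,0,-0.0025,-0.1,0,0,0],
])

```text
time: 21.42
tcp_pos: [0.644, -0.2539, 0.2437]
ee_rot: [-2.219, 2.218, -0.01]
ft_force: [0.2, -0.0, 0.1]
gripper_width: 0.0552
finger_force: 0.0
```

```bash
python3 wm.py .641 -.254 .03 .045 .07;python3 wm.py .641 -.19 .03 .045 .07; python3 p.py .482 -.009 .22 -90
```

```text
z 0.0541 mean [ 0.6438 -0.253   0.0539] ((643.6795043945312, -251.88565063476562), (38.948760986328125, 39.227352142333984), 49.79881286621094)
z 0.054 mean [ 0.6423 -0.1932  0.0536] ((642.170166015625, -191.52432250976562), (39.2166862487793, 39.093788146972656), 52.69865036010742)
t 21.52 pos [ 0.6422 -0.2534  0.2392] yaw -90.0 F [-1.4  0.2 -0.9] w 0.0554 f 0.0
 shift [-0.2443  0.1603  0.0192] turn [-0.1  0.  -0. ]
```

Both round blanks are standing with their tops at z = 0.054. Now the knob.

>>> step_arm([
  [0.4,-0.61,0.4,0.0475,0,0,0],
  [0.4,-0.61,0.4,0.0475,0,0,0],
  [0.4,-0.61,0.4,0.0475,0,0,0],
  [0.4,-0.61,0.4,0.0475,0,0,0],
  [0.4,-0.61,0.4,0.0475,0,0,0],
  [0.4,-0.61,0.4,0.0475,0,0,0],
  [0.4,-0.61,0.4,0.0475,0,0,0],
  [0.4,-0.61,0.4,0.0475,0,0,0],
])

```text
time: 22.52
tcp_pos: [0.4827, -0.0102, 0.2194]
ee_rot: [2.22, -2.222, -0.0]
ft_force: [-0.6, -0.3, 0.6]
gripper_width: 0.0602
finger_force: 0.0
```

```bash
python3 wm.py .482 -.009 .03 .028 .05 w8.png; python3 wm.py .482 -.009 .03 .034 .05; python3 p.py .482 -.009 .082 -90
```

```text
z 0.0338 mean [ 0.4822 -0.0096  0.033 ] ((482.3512268066406, -8.59334945678711), (31.941598892211914, 32.6351318359375), 89.30619812011719)
z 0.035 mean [ 0.482  -0.0084  0.035 ] ((481.8575744628906, -8.016434669494629), (22.491212844848633, 23.28607177734375), 76.11844635009766)
t 22.62 pos [ 0.4827 -0.0103  0.2195] yaw -90.1 F [-0.3 -0.   0. ] w 0.0600 f 0.0
 shift [-0.0013  0.0006  0.1375] turn [ 0.  -0.  -0.1]
```

View pics/w8.png

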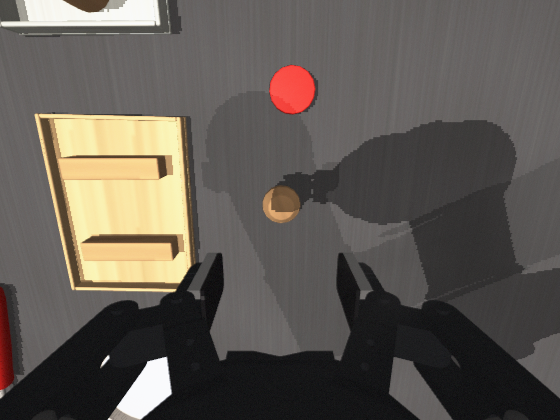

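The knob is at (281,205) in the image, at (0.482, -0.0085) with its top at z ≈ 0.036. It is centred between the open fingers.

>>> step_arm([
  [0.4,-0.0038,0.0013,0.15,0,0,0],
  [0.4,-0.0038,0.0013,0.275,0,0,0],
  [0.4,-0.0038,0.0013,0.325,0,0,0],
  [0.4,-0.0038,0.0013,0.3475,0,0,0],
  [0.4,-0.0038,0.0013,0.3475,0,0,0],
  [-0.4,-0.0038,0.0013,0.3475,0,0,0],
  [-0.4,-0.0038,0.0013,0.3475,0,0,0],
  [-0.4,-0.0038,0.0013,0.3475,0,0,0],
  [-0.4,-0.0038,0.0013,0.3475,0,0,0],
  [-0.4,-0.0038,0.0013,0.3475,0,0,0],
], force=40)

```text
time: 23.88
tcp_pos: [0.4825, -0.0078, 0.0821]
ee_rot: [-2.221, 2.22, -0.002]
ft_force: [-0.7, -0.1, 6.5]
gripper_width: 0.0335
finger_force: 39.6
```

```bash
python3 p.py .642 .226 .2 -90
```

```text
t 23.88 pos [ 0.4825 -0.0078  0.0821] yaw -90.0 F [-0.7 -0.1  6.5] w 0.0335 f 39.6
 shift [-0.2338 -0.1598 -0.1174] turn [-0.1  0.   0. ]
```

In the tool's units: -0.03 m is -0.075, -0.015 m is -0.0375.

>>> step_arm([
  [-0.4,0,0,-0.0375,0,0,0],
  [-0.4,0,0,-0.075,0,0,0],
  [-0.4,0,0,-0.075,0,0,0],
])

```text
time: 24.25
tcp_pos: [0.4826, -0.0077, 0.1122]
ee_rot: [-2.219, 2.219, -0.002]
ft_force: [0.8, -0.4, -0.8]
gripper_width: 0.0337
finger_force: 40.0
```

```bash
python3 p.py .642 .226 .2 -90;  python3 - <<'E'
from h import *
w=camera('wrist'); s=camera('scene')
a=w['image'][180:400,160:400]; b=s['image'][140:260,200:340]
b=cv2.resize(b,None,fx=3,fy=3); a=cv2.resize(a,None,fx=1.6,fy=1.6)
o=np.zeros((360,a.shape[1]+b.shape[1],3),np.uint8); o[:a.shape[0],:a.shape[1]]=a; o[:360,a.shape[1]:]=b
o=o[:,:800]; cv2.imwrite('pics/w9.png',o[:,:,::-1])
E
```

```text
t 24.25 pos [ 0.4826 -0.0077  0.1122] yaw -90.0 F [ 0.8 -0.4 -0.8] w 0.0337 f 40.0
 shift [-0.2338 -0.1597 -0.087 ] turn [-0.2  0.1  0. ]
```

View pics/w9.png

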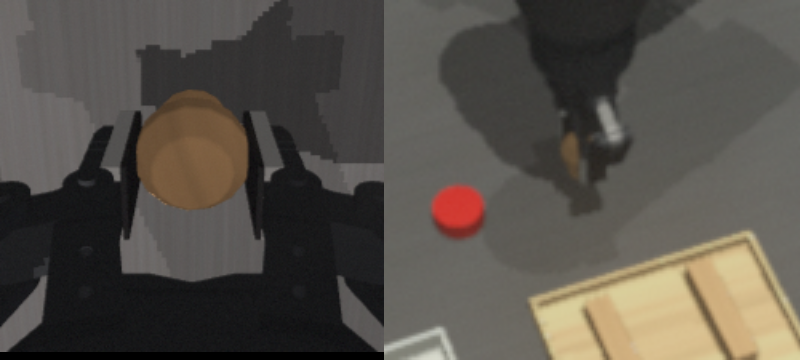

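The knob is held between the pads at (190,150) in the crop. I'll check its tilt from the dome's depth points.

Run:
```python
from h import *
w=camera('wrist'); P=cloud(w); hsv=cv2.cvtColor(w['image'],cv2.COLOR_RGB2HSV)
m=(np.hypot(P[...,0]-.4826,P[...,1]+.0077)<.025)&(P[...,2]>.03)&(hsv[...,1]>90)&(hsv[...,0]>5)&(hsv[...,0]<30)
Q=P[m]; print(len(Q),Q[:,2].min(),Q[:,2].max())
for z in (.062,.06,.058,.055):
    T=Q[Q[:,2]>z]; 
    if len(T)>20: print(z,len(T),T.mean(0).round(4),cv2.minAreaRect((T[:,:2]*1000).astype(np.float32)))
z=Q[:,2].max(); T=Q[Q[:,2]>z-.006]
A=np.c_[T[:,:2]-T[:,:2].mean(0),np.ones(len(T))]; c=np.linalg.lstsq(A,T[:,2],rcond=None)[0]; print('plane slopes deg',np.degrees(np.arctan(c[:2])))
```

```text
4069 0.03003917358247926 0.06621058097434117
0.062 1964 [ 0.4825 -0.0092  0.0635] ((482.7549133300781, -8.746988296508789), (25.341646194458008, 25.283462524414062), 73.26393127441406)
0.06 2416 [ 0.4826 -0.0102  0.063 ] ((482.33575439453125, -8.87940788269043), (28.27532958984375, 28.287626266479492), 8.397195816040039)
0.058 2888 [ 0.4825 -0.0111  0.0624] ((481.8935852050781, -9.623586654663086), (30.160810470581055, 32.39873504638672), 82.74726867675781)
0.055 3558 [ 0.4824 -0.0122  0.0613] ((482.465576171875, -9.966297149658203), (32.069236755371094, 33.67088317871094), 88.63025665283203)
plane slopes deg [-0.24501328  2.94808482]
```

In the tool's units: -0.234 m is -0.585, -0.16 m is -0.4.

>>> step_arm([
  [-0.4,0,0,-0.125,0,0,0],
  [-0.4,0,0,-0.2175,0,0,0],
  [-0.4,-0.585,-0.4,-0.2175,0,0,0],
  [-0.4,-0.585,-0.4,-0.2175,0,0,0],
  [-0.4,-0.585,-0.4,-0.2175,0,0,0],
  [-0.4,-0.585,-0.4,-0.2175,0,0,0],
  [-0.4,-0.585,-0.4,-0.2175,0,0,0],
  [-0.4,-0.585,-0.4,-0.2175,0,0,0],
  [-0.4,-0.585,-0.4,-0.2175,0,0,0],
  [-0.4,-0.585,-0.4,-0.2175,0,0,0],
])

```text
time: 25.65
tcp_pos: [0.6414, 0.2251, 0.1978]
ee_rot: [2.22, -2.222, -0.0]
ft_force: [0.5, -1.2, -0.3]
gripper_width: 0.0331
finger_force: 40.1
```

```bash
python3 p.py .642 .227 .0875 -90
```

```text
t 25.65 pos [0.6414 0.2251 0.1978] yaw -90.0 F [ 0.5 -1.2 -0.3] w 0.0331 f 40.1
 shift [-0.002  -0.0007  0.1103] turn [ 0. -0. -0.]
```

In the tool's units: 0.1105 m is 0.2763, 0.109 m is 0.2725.

>>> step_arm([
  [-0.4,-0.005,-0.0025,0.125,0,0,0],
  [-0.4,-0.005,-0.0025,0.225,0,0,0],
  [-0.4,-0.005,-0.0025,0.26,0,0,0],
  [-0.4,-0.005,-0.0025,0.2725,0,0,0],
  [-0.4,-0.005,-0.0025,0.2763,0,0,0],
  [-0.4,-0.005,-0.0025,0.2763,0,0,0],
  [-0.4,-0.005,-0.0025,0.2763,0,0,0],
  [0.2,-0.005,-0.0025,0.2763,0,0,0],
  [0.2,-0.005,-0.0025,0.2763,0,0,0],
  [0.2,-0.005,-0.0025,0.2763,0,0,0],
  [0.2,-0.005,-0.0025,0.2763,0,0,0],
  [0.2,-0.005,-0.0025,0.175,0,0,0],
  [0.2,-0.005,-0.0025,0.05,0,0,0],
  [0.2,-0.005,-0.0025,-0.15,0,0,0],
  [0.2,-0.005,-0.0025,-0.15,0,0,0],
  [0.2,-0.005,-0.0025,-0.15,0,0,0],
])

```text
time: 27.65
tcp_pos: [0.6433, 0.2283, 0.2597]
ee_rot: [-2.219, 2.219, -0.001]
ft_force: [0.0, -0.2, 0.1]
gripper_width: 0.0514
finger_force: 0.0
```

```bash
python3 wm.py .642 .227 .03 .03 .06 w10.png; python3 wm.py .642 .227 .03 .037 .06; python3 p.py .642 .227 .3 -90
python3 - <<'E'
from h import *
save(camera('scene'),'s2.png')
E
```

```text
z 0.0383 mean [0.6438 0.2264 0.0371] ((643.563232421875, 227.77142333984375), (34.381805419921875, 34.759986877441406), 89.3941650390625)
z 0.0396 mean [0.6439 0.2276 0.0394] ((643.8703002929688, 228.11065673828125), (26.565210342407227, 26.384368896484375), 44.95980453491211)
t 27.75 pos [0.6422 0.2278 0.2565] yaw -90.0 F [-0.3 -0.  -1.3] w 0.0512 f 0.0
 shift [ 0.0008  0.0003 -0.0435] turn [ 0.1 -0.  -0. ]
```

View pics/w10.png

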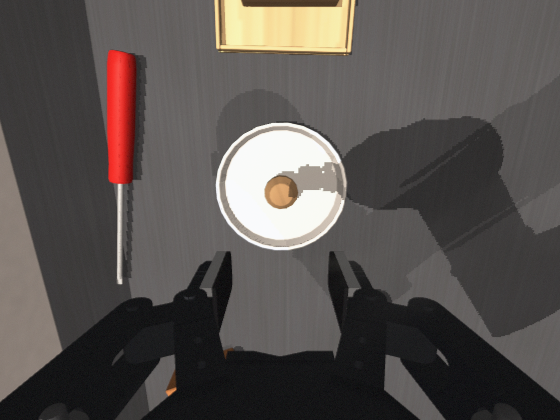

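View pics/s2.png

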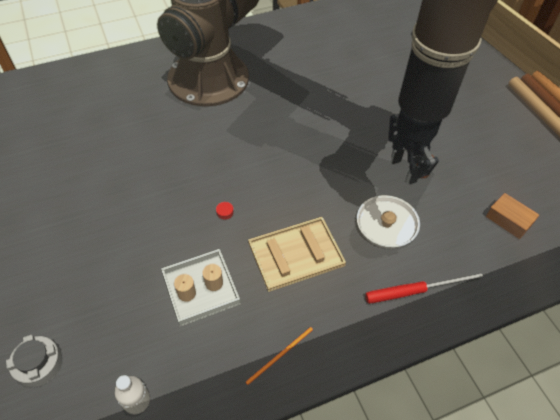

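The knob stands in the dish at (281,190) in the wrist view, with its top at z ≈ 0.041. The scene view shows both bars in the plywood tray and both round blanks upright in the metal tray. The arm hides the egg cup there, so I'll check it from the top view and then hand in.

Run:
```python
from h import *
for k in('top','wrist','scene'):
    P=cloud(camera(k)); m=(np.hypot(P[...,0]-.5355,P[...,1]-.385)<.035)&(P[...,2]>.044)&(P[...,2]<.06); Q=P[m]
    if len(Q)>10: print(k,len(Q),Q.mean(0),cv2.minAreaRect((Q[:,:2]*1000).astype(np.float32))[:2])
```

```text
top 78 [0.53576078 0.38505727 0.0485522 ] ((535.5672607421875, 383.8479309082031), (42.541542053222656, 39.791893005371094))
```

The egg cup is still standing at its original spot.

```bash
python3 -c "
from plant import job; print(job.finish_job())"
```

```text
the job is handed in; nothing more can be done
None
```

The job is handed in at about 28 s of the 115 s limit: both square blanks lie flat in the plywood tray, both round blanks stand in the metal tray, the knob stands on its foot in the white dish, and the egg cup is still standing where it was.

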